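Fit the juicing cone and hold the press at its third setting

TASK

Push the yellow juicing cone all the way down onto the steel spindle of the citrus press so that it sits upright on its hub. Only then turn the spring-return dial of the press clockwise (seen from above), past the first two clicks to the third (the red mark), and hold it there against its spring: finish while still holding the dial at the third click, do not let go. Leave the rice bowl and the red colander where they stand.

Things in the scene. Friction and masses are not known exactly. Their poses are not given: they have to be found in the camera images.
- cone: Loose yellow juicing cone, standing upright. Its lower part is a round sleeve 44 mm in outside diameter and 42 mm high (grip it there, about 25 to 30 mm above its foot); above it a tapering ribbed dome up to 74 mm. A round bore 19 mm in diameter and 42 mm deep opens in its underside. Mass about 70 g. Origin: centre of its underside, z up.
- press: White citrus press, fixed to the counter. Origin on the counter under its middle, z up. A round motor housing (152 mm across at its grey strainer plate, plate top 108 mm high) stands at its own y = -70 mm and carries the spindle; a square control deck (96 mm in x, 100 mm in y, top 124 mm high) stands at its own y = +75 mm and carries the dial.
- seat (a point): Centre of the shoulder on which the cone's foot must rest, 120 mm above the counter: the top of a white hub 48 mm across that stands 12 mm above the strainer plate. The steel spindle rises from it: 16 mm in diameter, 34 mm high, the top 8 mm tapered to 8 mm in diameter. z up; axes as the press.
- dial_grip (a point): Point on the vertical axis of the dial, 156 mm above the counter, in the upper part of the dial's black grip bar. The bar is 52 mm long, 12 mm thick and its top is 11 mm above this point; it stands 34 mm high on a disc 60 mm across and 8 mm thick. This frame turns with the dial: x lies along the bar (the end with the white stripe is -x), y across it, z up. With the dial at 0 the frame's x is turned +0.6 rad (anticlockwise from above) from the press's x.
- dial (a joint): Angle of the dial in rad: 0 = off, growing clockwise seen from above. Soft clicks (detents) at 0.4, 0.8 and 1.2 rad; 1.2 is the third click, marked by the red dot on the deck; a firm stop lies just past it, at 1.28 rad. A spring turns the dial back to 0 whenever it is let go, from any click; up to 0.17 N m is needed to turn it past the clicks, and 0.12 N m to hold it at the third.
- rice_bowl: Bystander: white ceramic rice bowl, 110 mm across, 60 mm high. Origin: centre of its underside.
- colander: Bystander: red plastic colander with three yellow citrus fruits in it, 196 mm across (236 mm over its handles, along its y), 85 mm high. Origin: centre of its underside.
Not all that is in view belongs to the job. Of the things like the cone, leave any that is blue or green; of the rest the smaller one is meant.

How it is judged:
On the way, in this order (a step that is already met when the one before it is completed fails the run):
1. the cone is fully down on the spindle: foot within 3 mm of the shoulder, centred within 4 mm, upright (z of cone in the frame of seat between -0.004 and 0.003 m and horizontal distance between cone and seat below 0.004 m and angle between cone's own z axis and vertical below 0.06 rad), for 0.3 s.
2. the dial is held at the third click for one second (all of step 1 and value of joint dial between 1.08 and 1.32 rad), for 1 s.
At the end, for the whole second after the job is handed in: The fingers hold the dial still at the third click (1.08 to 1.32 rad), pressing over 0.5 N; the cone is home on the spindle (foot within 3 mm of the shoulder, centre within 4 mm, tilt under 0.06 rad); bowl and colander are within 30 mm of its start (all of step 2 and contact force between the fingers and press above 0.5 N and velocity of joint dial between -0.1 and 0.1 rad/s and distance of each of rice_bowl, colander from where it was at the start of the episode below 0.03 m); the arm keeps its last pose, push and grip.
It fails at once if the dial is turned (beyond 0.25 rad) while the cone is not home (value of joint dial above 0.25 rad and not (z of cone in the frame of seat between -0.004 and 0.006 m and horizontal distance between cone and seat below 0.006 m and angle between cone's own z axis and vertical below 0.1 rad)).
It fails at once if the rice bowl or colander is pushed more than 30 mm or tipped (distance of any of rice_bowl, colander from where it was at the start of the episode above 0.03 m or angle between any of rice_bowl, colander's own z axis and vertical above 0.5 rad).
It also fails if it takes over 64 s, if anything falls off the work surface, if the arm or the gripper's body presses on something with over 40 N, if the wrist force passes 120 N, or if a joint passes its speed limit or range.

ROBOT

A 7-joint arm with a two-finger parallel gripper is mounted at the origin on the work surface. World frame = base frame: x ahead of the robot, y to its left, z up, the work surface at z = 0. Lengths are in m, angles in rad, forces in N, time in s.
With the tool pointing down it reaches from about 0.4 to 0.85 m from the base axis. Payload 10.4 kg.
Tool frame: the origin (TCP) lies at the very end of the fingers, on their centre line; the grasp point (between the pads) lies 19 mm behind it; z points along the fingers, y is the direction in which the jaws open and shut (so a half turn about z gives the same grasp; the last joint's range is limited). The gripper opens to 85 mm and grips with 20 to 120 N. Pads are 22 mm wide; open, the fingers measure 114 mm over their backs; the gripper's body (76 mm by 85 mm) begins 54 mm behind the grasp point. The pads swing forward as they close: fully open they stand 13 mm farther back than shut.
Start: joints at [1.153, 0.332, -0.065, 1.46, 0.022, 1.35, -0.088], TCP at [0.24, -0.577, 0.231] pointing down, gripper open.
Joint ranges: [-2.6, 2.6], [-0.5, 2.12], [-1.47, 1.34], [0.16, 2.42], [-1.27, 4.41], [0.06, 2.06], [-2.6, 2.6]. Speed limits (rad/s): [2.22, 2.22, 2.79, 2.79, 3.14, 3.14, 3.14].

INTERFACE

Orientations are given as a unit quaternion [x, y, z, w].
In Python, from plant import robot, jaws, kinematics, monitor, vision, job_done gives the robot as it stands. Calls block until the motion is done:
- robot.movep(position, orientation): joint-space move of the TCP to a pose.
- robot.move_l(position, rotation=None, v=0.15): straight line of the TCP; rotation=None keeps the orientation; v is the mean speed in m/s.
- robot.move_j(angles): joint-space move.
- jaws.move_gripper(opening, f_grip=None): finger opening in m; f_grip is the grip in N (None keeps the last); returns when the fingers have stopped.
- robot.pause(seconds).
- kinematics.ik(position, orientation): joint angles nearest the present ones, or None.
- monitor.get_state(): the state.
- vision.capture(name): name is "side" or "top"; returns a dict with "frame" (420x560x3 uint8, red, green, blue), "z_map" (420x560 float32, m along the optical axis (not along the pixel's ray), 0 where there is no reading), "mtx" (3x3 intrinsics, pixels), "pose" (4x4, takes a point from camera to world coordinates). Camera axes: x right, y up, looking along -z (the intrinsics and any distortion apply to the point x, -y, -z); pixel columns grow to the right and rows downward; lengths in m; the calibration is good to about 2 mm. A picture is of the moment at which its call begins.
A pose or a line that the arm cannot do raises robot.MotionError and nothing moves.
- job_done(): hands the job in, once; it reports no verdict.
The state is a dict: "time": time; "joint_positions": joint angles; "dq": joint speeds; "tau": joint torques, N m; "eef_pos": TCP position; "orientation": TCP orientation; "contact_force": force on the tool from outside, world axes, zero at the start; "moment": the same for the moment, N m; "opening": finger opening in m.
Only numpy, scipy, OpenCV 4.12 (cv2) and the standard library are available. Lean on these libraries where they do the work, as an engineer would, in place of code of your own. Each camera call takes 0.05 s, during which the arm holds its last target. There are 200 camera calls.

## Working session

There is one attempt and no reset: what is moved stays moved. The work goes in short steps, each a Python script; the robot and the scene stay as the last script left them, time stands still between calls to the robot, and variables do not carry over. Pictures are saved under pics/ and viewed, about 8 in all and at most 12, crops included, and the job is handed in when it is done.

```bash
mkdir -p pics; ls; cat > h.py <<'E'
import numpy as np, cv2, pickle
from plant import robot, jaws, kinematics, monitor, vision, job_done
def cap(n,save=None):
    c=vision.capture(n)
    if save: cv2.imwrite('pics/'+save+'.png',c['frame'][:,:,::-1])
    return c
def pts(c):
    z=c['z_map'];K=c['mtx'];h,w=z.shape
    u,v=np.meshgrid(np.arange(w),np.arange(h))
    P=np.stack([(u-K[0,2])/K[0,0]*z,-(v-K[1,2])/K[1,1]*z,-z],-1)
    W=P@c['pose'][:3,:3].T+c['pose'][:3,3]
    W[z==0]=np.nan
    return W
def ray(c,u,v,zp):
    K=c['mtx'];d=c['pose'][:3,:3]@np.array([(u-K[0,2])/K[0,0],-(v-K[1,2])/K[1,1],-1.])
    o=c['pose'][:3,3];return o+d*(zp-o[2])/d[2]
E
python3 - <<'E'
from h import *
for n in('side','top'):
    c=cap(n,n+'0');pickle.dump(c,open(n+'0.pkl','wb'));print(n,{k:v.tolist() if v.size<20 else v.shape for k,v in c.items()} )
s=monitor.get_state();print(s['time'],s['eef_pos'],s['orientation'],s['contact_force'],s['opening'])
E
```

```text
pics
side {'frame': (420, 560, 3), 'z_map': (420, 560), 'mtx': [[418.45875572477996, 0.0, 280.2503343198911], [0.0, 418.45875572477996, 210.03505193157307], [0.0, 0.0, 1.0]], 'pose': [[-0.992694703112732, 0.09193011537251686, -0.07814141219302721, 0.46858891102603956], [-0.12006202282752314, -0.6886214105659227, 0.7151123433312854, 0.9206583723739483], [0.01193051073878037, 0.7192700513699947, 0.6946281423292013, 0.9425751594158868], [0.0, 0.0, 0.0, 1.0]]}
top {'frame': (420, 560, 3), 'z_map': (420, 560), 'mtx': [[405.0775483424589, 0.0, 281.16746782933467], [0.0, 405.0775483424589, 207.20311016139115], [0.0, 0.0, 1.0]], 'pose': [[-0.00035757181195812877, 0.9971827780342002, -0.07500919499897182, 0.49351615942085725], [-0.9992118954562031, 0.002620986827776586, 0.039607049964240526, 0.06908017513044565], [0.03969206622513518, 0.07496424227618864, 0.9963959565648267, 1.0846346308799248], [0.0, 0.0, 0.0, 1.0]]}
0.1 [ 0.24027008 -0.57661713  0.23060005] [ 9.80579944e-01  1.96118783e-01 -1.27158813e-04 -6.16838527e-04] [ 0.80812705 -0.12390501  0.46779659] 0.08557880809913529
```

View pics/top0.png

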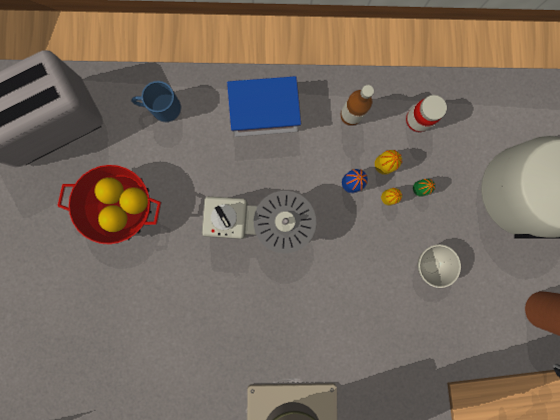

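View pics/side0.png

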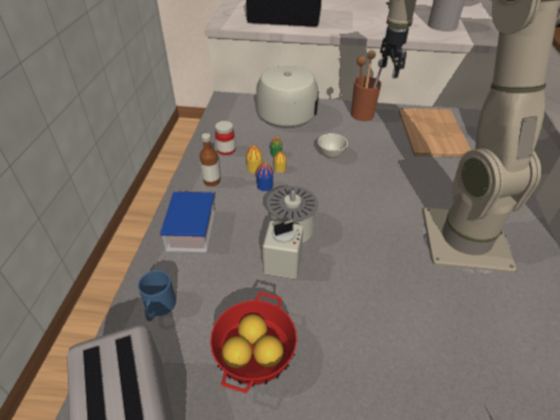

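Top view candidates: large yellow (389,161), small yellow (391,196), blue (355,181), green (424,187), and the fruits in the colander (109,190), (133,201), (113,218). The small yellow one fits the description. The press housing is at (285,221), with the dial at (222,215) and its red dot at about (213,231).

```bash
cat >> h.py <<'E'
def yellow(c):
    hsv=cv2.cvtColor(c['frame'],cv2.COLOR_RGB2HSV)
    return cv2.inRange(hsv,(18,130,90),(35,255,255))
E
python3 - <<'E'
from h import *
for n in('top','side'):
    c=pickle.load(open(n+'0.pkl','rb'));W=pts(c)
    nn,l,st,ce=cv2.connectedComponentsWithStats(yellow(c))
    for i in range(1,nn):
        if st[i,4]<40: continue
        p=W[l==i];p=p[np.isfinite(p[:,0])]
        print(n,ce[i].round(),st[i,4],'max z',np.percentile(p[:,2],98).round(3),'lo',np.percentile(p,3,0).round(3),'hi',np.percentile(p,97,0).round(3))
    # press: horizontal surfaces, height bands in press region
    reg=(abs(W[...,0]-.45)<.15)&(W[...,1]>-.05)&(W[...,1]<.35)
    for a,b,t in((.104,.112,'plate'),(.117,.1225,'hub'),(.1225,.127,'deck'),(.129,.135,'disc'),(.140,.158,'spin'),(.16,.172,'bar')):
        m=reg&(W[...,2]>a)&(W[...,2]<b);p=W[m]
        if len(p):print(n,t,len(p),p.mean(0).round(4),np.percentile(p,2,0).round(3),np.percentile(p,98,0).round(3))
    x0,y0,x1,y1=((340,140,450,220) if n=='top' else (240,130,300,200))
    if n=='top':cr=c['frame'][140:250,180:450]
    else: cr=c['frame'][130:290,230:330]
    cv2.imwrite(f'pics/{n}c.png',cv2.resize(cr[:,:,::-1],None,fx=2.9 if n=='top' else 3.7,fy=2.9 if n=='top' else 3.7,interpolation=cv2.INTER_CUBIC))
E
```

```text
top [385. 163.] 303 max z 0.091 lo [ 0.666 -0.262  0.009] hi [ 0.713 -0.228  0.091]
top [117. 203.] 1712 max z 0.074 lo [0.518 0.379 0.042] hi [0.635 0.489 0.074]
top [390. 196.] 225 max z 0.072 lo [ 0.583 -0.276  0.003] hi [ 0.622 -0.244  0.071]
top plate 2612 [0.53   0.0225 0.1077] [ 0.464 -0.045  0.105] [0.597 0.091 0.111]
top hub 694 [0.5388 0.1151 0.1205] [0.495 0.003 0.117] [0.588 0.214 0.122]
top deck 657 [0.54   0.163  0.1241] [0.497 0.119 0.123] [0.585 0.211 0.127]
top disc 341 [0.5413 0.165  0.1324] [0.516 0.139 0.13 ] [0.568 0.193 0.135]
top spin 50 [0.5334 0.0547 0.1496] [0.52  0.016 0.142] [0.557 0.168 0.156]
top bar 126 [0.5422 0.1662 0.1664] [0.52  0.151 0.162] [0.564 0.181 0.17 ]
side [253. 161.] 262 max z 0.089 lo [ 0.669 -0.244  0.008] hi [ 0.715 -0.222  0.089]
side [280. 163.] 192 max z 0.07 lo [ 0.583 -0.264  0.006] hi [ 0.622 -0.238  0.069]
side [252. 344.] 1975 max z 0.074 lo [0.517 0.396 0.041] hi [0.634 0.5   0.073]
side plate 1222 [0.5301 0.0432 0.107 ] [ 0.463 -0.042  0.104] [0.596 0.221 0.111]
side hub 440 [0.5379 0.1496 0.1202] [0.495 0.015 0.117] [0.588 0.22  0.122]
side deck 270 [0.5402 0.1793 0.124 ] [0.499 0.037 0.123] [0.584 0.216 0.127]
side disc 160 [0.5365 0.1761 0.1318] [0.514 0.031 0.129] [0.568 0.199 0.135]
side spin 119 [0.5396 0.1449 0.1485] [0.517 0.026 0.141] [0.565 0.187 0.157]
side bar 90 [0.5415 0.1714 0.1646] [0.518 0.157 0.161] [0.565 0.186 0.168]
```

View pics/topc.png

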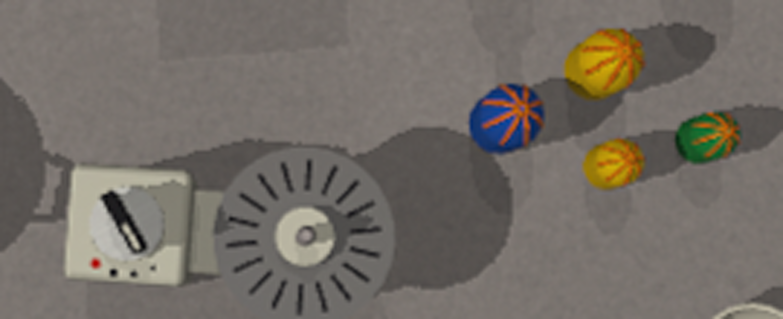

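The choice holds: the small yellow cone is at crop (613,163), about 72 mm high, against 91 mm for the other yellow one. The spindle is at crop (307,236) and the dial at crop (127,222).

```bash
cat > fit.py <<'E'
from h import *
def largest(m):
    n,l,st,_=cv2.connectedComponentsWithStats(m.astype(np.uint8));i=1+np.argmax(st[1:,4]);return l==i
def circ(p):
    p=(p*1000).astype(np.float32);c,r=cv2.minEnclosingCircle(p);return np.round(c,1),round(r,1)
if __name__=='__main__':
  for n in('top','side'):
    c=pickle.load(open(n+'0.pkl','rb'));W=pts(c);x,y,z=W[...,0],W[...,1],W[...,2]
    near=lambda a,b,r:np.hypot(x-a,y-b)<r
    f=lambda m:W[largest(m)][:,:2]
    print(n,'plate',circ(f(near(.53,.022,.09)&(abs(z-.108)<.003))))
    print(' hub',circ(f(near(.53,.022,.04)&(abs(z-.120)<.003))))
    print(' spin',circ(f(near(.53,.022,.02)&(z>.148))))
    print(' disc',circ(f(near(.541,.167,.04)&(abs(z-.132)<.003))))
    r=cv2.minAreaRect((f(near(.541,.167,.06)&(abs(z-.124)<.003))*1000).astype(np.float32));print(' deck',np.round(r[0],1),np.round(r[1],1),r[2])
    r=cv2.minAreaRect((f(near(.541,.167,.04)&(z>.1635))*1000).astype(np.float32));print(' bar',np.round(r[0],1),np.round(r[1],1),r[2])
    m=(yellow(c)>0)&near(.602,-.26,.035);print(' cone all',circ(W[m][:,:2]),'apex',circ(f(near(.602,-.26,.035)&(z>.062))), W[near(.602,-.26,.035)&(z>.066)].mean(0).round(4))
    for nm,a in(('green',(.61,-.34)),('blue',(.63,-.17)),('big',(.69,-.245))):
        p=W[near(*a,.045)&(z>.05)];print(' ',nm,p.mean(0).round(3) if len(p) else None)
E
python3 fit.py
python3 - <<'E'
from h import *
from scipy.spatial.transform import Rotation as R
# jaw axis yaw candidates at cone, seat, dial: feasibility
def q(yaw): # tool y at angle yaw, pointing down
    y=np.array([np.cos(yaw),np.sin(yaw),0]);z=np.array([0,0,-1.]);return R.from_matrix(np.c_[np.cross(y,z),y,z]).as_quat()
s=monitor.get_state();print(R.from_quat(s['orientation']).as_matrix()[:,1],s['joint_positions'])
def show(t,p,yaw):
    for k in(0,180):
        j=kinematics.ik(p,q(np.radians(yaw+k)));print(t,yaw+k,None if j is None else np.round(j,2))
show('cone',[.602,-.26,.01],-35);show('coneup',[.602,-.26,.2],-35)
for a in(-35,-90,0): show('seat',[.53,.023,.2],a)
for a in(0,-.6,-1.2): show('dial',[.541,.168,.14],np.degrees(.53+np.pi/2+a))
E
```

```text
top plate (array([532.4,  21.6]), 75.8)
 hub (array([532.2,  21.8]), 23.8)
 spin (array([533. ,  21.8]), 6.7)
 disc (array([542.2, 166.2]), 29.7)
 deck [541.6 166.2] [97.1 93. ] 86.58940887451172
 bar [542.2 166.2] [52.  11.6] 31.197439193725586
 cone all (array([ 604.9, -265.2]), 23.8) apex (array([ 602.6, -265. ]), 15.8) [ 0.6027 -0.265   0.0705]
  green [ 0.626 -0.349  0.062]
  blue [ 0.639 -0.16   0.079]
  big [ 0.689 -0.249  0.077]
side plate (array([531.6,  25. ]), 76.9)
 hub (array([530.7,  28.2]), 25.8)
 spin (array([531.8,  28.2]), 4.7)
 disc (array([540.4, 172.5]), 30.2)
 deck [541.2 171.3] [94.9 90.8] 86.55039978027344
 bar [542.1 171.4] [49.1 12.6] 27.628173828125
 cone all (array([ 602.9, -257.6]), 21.5) apex (array([ 604.7, -257.1]), 13.8) [ 0.6022 -0.2589  0.0693]
  green [ 0.626 -0.342  0.06 ]
  blue [ 0.64  -0.148  0.073]
  big [ 0.69  -0.239  0.073]
[ 0.38462013 -0.92307408 -0.0012596 ] [ 1.15340207  0.33281505 -0.06469136  1.46083937  0.02154754  1.34988999
 -0.0884968 ]
cone -35 [ 0.63  0.63 -0.39  1.56  0.27  1.01 -0.45]
cone 145 [ 1.14  1.02 -1.26  1.53  0.99  1.32  2.3 ]
coneup -35 [ 0.62  0.45 -0.39  1.4   0.17  1.33 -0.38]
coneup 145 [ 1.11  0.74 -1.25  1.37  0.7   1.51  2.45]
seat -35 [ 0.55  0.22 -0.77  1.72  0.16  1.26 -0.86]
seat 145 [ 0.9   0.38 -1.23  1.71  0.37  1.32  2.12]
seat -90 [ 0.54  0.22 -0.75  1.72  0.16  1.26 -1.82]
seat 90 [ 0.65  0.25 -0.88  1.72  0.2   1.27  1.29]
seat 0 [ 0.57  0.23 -0.79  1.72  0.17  1.26 -0.26]
seat 180 None
dial 120.36676314193365 [ 0.56  0.59 -1.24  1.69  0.58  1.29  1.31]
dial 300.36676314193363 [ 0.45  0.48 -1.05  1.69  0.44  1.23 -1.74]
dial 85.98929543408424 [ 0.47  0.49 -1.07  1.69  0.45  1.23  0.79]
dial 265.9892954340842 [ 0.4   0.44 -0.96  1.69  0.38  1.21 -2.3 ]
dial 51.61182772623486 [ 0.47  0.49 -1.08  1.69  0.46  1.24  0.19]
dial 231.61182772623485 [-1.16  0.39  0.96  1.77 -0.35  1.16 -2.33]
```

The two cameras disagree by about 6 mm in y, and by the same amount everywhere. I'll squeeze the cone along two crossed directions, which centres it on the TCP. Its true position then calibrates the cameras for the press.

```bash
cat >> h.py <<'E'
from scipy.spatial.transform import Rotation as R
def q(deg):
    a=np.radians(deg);y=np.array([np.cos(a),np.sin(a),0]);z=np.array([0,0,-1.]);return R.from_matrix(np.c_[np.cross(y,z),y,z]).as_quat()
def st(t=''):
    s=monitor.get_state();print(t,'t',round(s['time'],2),'p',np.round(s['eef_pos'],4),'F',np.round(s['contact_force'],1),'M',np.round(s['moment'],2),'op',round(s['opening'],4),flush=True);return s
E
python3 - <<'E'
from h import *
C=np.array([.603,-.2615])
jaws.move_gripper(.066,20)
robot.movep([*C,.12],q(55));st()
robot.move_l([*C,.008],v=.12);st('down')
jaws.move_gripper(.0,20);st('grip1')
jaws.move_gripper(.066)
robot.move_l([*C,.085],v=.15)
c=cap('side','s1');pickle.dump(c,open('s1.pkl','wb'))
robot.movep([*C,.085],q(-35))
robot.move_l([*C,.0065],v=.12);st('down')
jaws.move_gripper(.0,40);st('grip2')
E
```

```text
t 2.23 p [ 0.6025 -0.2631  0.1201] F [ 0.2  0.1 -1.1] M [-0.03  0.   -0.02] op 0.0661
down t 3.31 p [ 0.6037 -0.2617  0.009 ] F [ 1.  -0.8  0.2] M [ 0.    0.   -0.01] op 0.066
grip1 t 3.63 p [ 0.6035 -0.2618  0.009 ] F [-1.5 -0.2  6.7] M [-0.02  0.33  0.  ] op 0.0438
down t 6.8 p [ 0.6036 -0.2617  0.0073] F [-0.8 -0.4  0.2] M [-0.03  0.01  0.03] op 0.0656
grip2 t 7.13 p [ 0.6038 -0.2618  0.0078] F [-0.   1.3  5.6] M [ 0.1   0.22 -0.02] op 0.0424
```

View pics/s1.png

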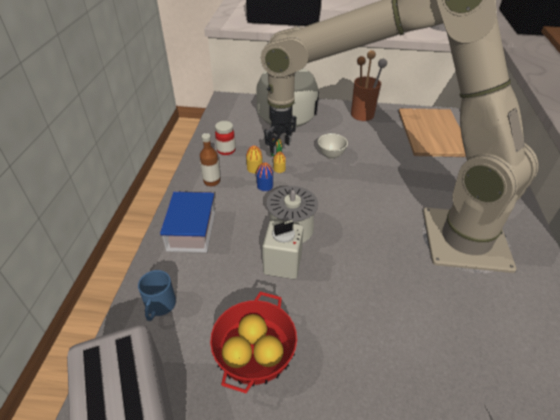

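```bash
python3 - <<'E'
from h import *
from fit import circ,largest
def cone(c,nom,zoff):
    W=pts(c);x,y,z=W[...,0],W[...,1],W[...,2]
    m=(yellow(c)>0)&(np.hypot(x-nom[0],y-nom[1])<.04)
    m=largest(m);p=W[m];u=np.argwhere(m)
    lo=p[(p[:,2]>zoff+.012)&(p[:,2]<zoff+.036)] # sleeve: fit circle radius 22
    from scipy.optimize import least_squares
    f=least_squares(lambda a:np.hypot(lo[:,0]-a[0],lo[:,1]-a[1])-.022,nom,loss='soft_l1',f_scale=.001) if len(lo)>15 else None
    print(len(p),len(lo),'sleeve',None if f is None else f.x.round(4),'z',np.percentile(p[:,2],[2,98]).round(4),'px',u.mean(0).round())
for n in('side0','s1'): cone(pickle.load(open(n+'.pkl','rb')),(.603,-.26),0)
cone(cap('side'),(.603,-.26),0)
robot.move_l([.6038,-.2618,.2],v=.2);st('lift')
robot.movep([.532,.0247,.2],q(-35));robot.pause(.3);st('over')
c=cap('side','s2');cone(c,(.532,.027),.192)
pickle.dump(c,open('s2.pkl','wb'))
cv2.imwrite('pics/s2c.png',cv2.resize(c['frame'][100:280,220:380,::-1],None,fx=3.3,fy=3.3,interpolation=cv2.INTER_CUBIC))
E
```

```text
187 61 sleeve [ 0.6023 -0.263 ] z [0.006  0.0697] px [163. 280.]
174 58 sleeve [ 0.6037 -0.2615] z [0.0051 0.068 ] px [163. 279.]
129 42 sleeve [ 0.6013 -0.2599] z [0.0032 0.0669] px [164. 278.]
lift t 8.3 p [ 0.6031 -0.2615  0.1984] F [-0.1  0.3 -1. ] M [0.02 0.04 0.05] op 0.0424
over t 9.73 p [0.5322 0.024  0.1999] F [ 0.5  0.1 -0.5] M [0.01 0.   0.02] op 0.0424
220 75 sleeve [0.5305 0.0253] z [0.197  0.2589] px [174. 292.]
```

View pics/s2c.png

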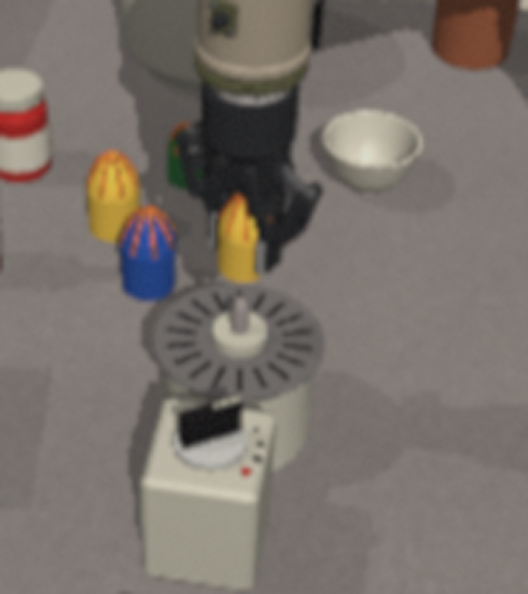

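```bash
python3 - <<'E'
from h import *
from scipy.optimize import least_squares
for n in('side0','s2','top0'):
    c=pickle.load(open(n+'.pkl','rb'));W=pts(c);x,y,z=W[...,0],W[...,1],W[...,2]
    for t,r,zl,zh,rm in(('spin',.008,.126,.144,.014),('housing',.076,.02,.1,.09),('hub',.024,.1105,.117,.032)):
        m=(z>zl)&(z<zh)&(np.hypot(x-.532,y-.025)<rm)
        p=W[m]
        if len(p)<8: print(n,t,len(p));continue
        f=least_squares(lambda a:np.hypot(p[:,0]-a[0],p[:,1]-a[1])-(r if t!='housing' else a[2]),[.532,.024,.07],loss='soft_l1',f_scale=.001)
        print(n,t,len(p),f.x.round(4),'rms',np.sqrt(np.mean(f.fun**2)).round(4))
    # plate boundary by ray casting the image contour
    m=(abs(z-.108)<.004)&(np.hypot(x-.532,y-.024)<.09)
    ct=max(cv2.findContours(m.astype(np.uint8),cv2.RETR_EXTERNAL,cv2.CHAIN_APPROX_NONE)[0],key=len)[:,0]
    P=np.array([ray(c,u,v,.108)[:2] for u,v in ct])
    f=least_squares(lambda a:np.hypot(P[:,0]-a[0],P[:,1]-a[1])-.0755,[.532,.024],loss='soft_l1',f_scale=.001);print(n,'plate contour',f.x.round(4),np.median(abs(f.fun)).round(4))
    # spindle top: column
    m=(z>.147)&(z<.16)&(np.hypot(x-.532,y-.025)<.012)
    v,u=np.nonzero(m);print(n,'tip px',u.mean().round(2),v.mean().round(2),len(u),W[m].mean(0).round(4),'ray',ray(c,u.mean(),v.mean(),.152).round(4))
E
```

```text
side0 spin 28 [0.5318 0.0246 0.07  ] rms 0.0013
side0 housing 255 [0.5314 0.0245 0.0661] rms 0.0013
side0 hub 40 [0.5311 0.0247 0.07  ] rms 0.0049
side0 plate contour [0.5315 0.027 ] 0.0016
side0 tip px 292.69 192.38 13 [0.5312 0.0288 0.1506] ray [0.5311 0.0303 0.152 ]
s2 spin 26 [0.5318 0.0242 0.07  ] rms 0.0012
s2 housing 255 [0.5313 0.0249 0.0659] rms 0.0013
s2 hub 48 [0.5316 0.0236 0.07  ] rms 0.0054
s2 plate contour [0.5315 0.027 ] 0.0014
s2 tip px 292.58 192.33 12 [0.5315 0.0285 0.1506] ray [0.5314 0.0301 0.152 ]
top0 spin 4
top0 housing 202 [0.5346 0.0499 0.058 ] rms 0.0048
top0 hub 32 [0.5339 0.0217 0.07  ] rms 0.0058
top0 plate contour [0.5321 0.0217] 0.0011
top0 tip px 285.41 220.81 27 [0.5323 0.0222 0.1515] ray [0.5323 0.0222 0.152 ]
```

```bash
python3 - <<'E'
from h import *
X=np.array([.5326,.0227])
robot.move_l([*X,.165],v=.08);st('a')
for z in(.158,.152,.146,.140,.134,.1295):
    robot.move_l([*X,z],v=.04);s=st();F=s['contact_force']
    if F[2]>18: print('stop');break
    if np.hypot(*F[:2])>3: X=X+np.clip(F[:2]*.0002,-.001,.001);print('shift',X.round(4))
c=cap('side','s3')
cv2.imwrite('pics/s3c.png',cv2.resize(c['frame'][130:260,230:350,::-1],None,fx=4.5,fy=4.5,interpolation=cv2.INTER_CUBIC))
E
```

```text
a t 10.38 p [0.5325 0.0227 0.1648] F [ 0.4 -0.  -0. ] M [ 0.   -0.04  0.01] op 0.0424
 t 10.7 p [0.5325 0.0227 0.1579] F [ 0.7  0.9 -0.3] M [0.03 0.01 0.06] op 0.0426
 t 11.0 p [0.5324 0.0227 0.1517] F [ 0.1  0.3 -0.6] M [ 0.01 -0.03 -0.04] op 0.0428
 t 11.3 p [0.5324 0.0227 0.1457] F [-0.4  0.  -0.1] M [0.   0.02 0.  ] op 0.0427
 t 11.6 p [0.5324 0.0227 0.1397] F [-0.5 -0.6 -0.1] M [-0.07 -0.02  0.04] op 0.0424
 t 11.9 p [0.5324 0.0227 0.1337] F [-0.2  0.7 -0.8] M [-0.    0.03 -0.  ] op 0.043
 t 12.16 p [0.5324 0.0227 0.1292] F [-0.2 -0.3 -0.8] M [ 0.   -0.04  0.02] op 0.0427
```

View pics/s3c.png

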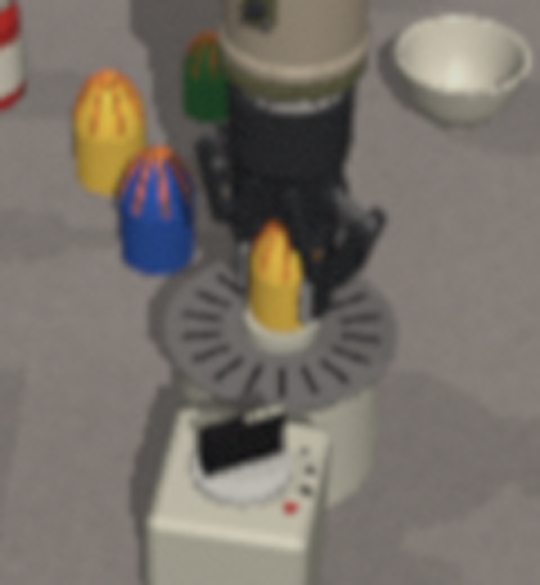

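The cone (crop 275,290) is over the spindle and almost on the hub, with no side load. Next I push until it contacts.

```bash
python3 - <<'E'
from h import *
from fit import largest
X=np.array([.5326,.0227]);z=.1285
while z>.1225:
    robot.move_l([*X,z],v=.03);s=st()
    if s['contact_force'][2]>15: break
    z-=.001
robot.pause(.3);st('pressed')
robot.move_l([*X,s['eef_pos'][2]+.0005],v=.03)
jaws.move_gripper(.066);st('open')
robot.move_l([*X,.26],v=.2);st('up')
for n in('side','top'):
    c=cap(n,n+'4');pickle.dump(c,open(n+'4.pkl','wb'));W=pts(c);x,y,zz=W[...,0],W[...,1],W[...,2]
    m=(yellow(c)>0)&(np.hypot(x-.532,y-.025)<.045)
    if m.sum()<20: print(n,'hidden');continue
    p=W[largest(m)];print(n,len(p),'z',np.percentile(p[:,2],[2,50,98,100]).round(4),'apex',p[p[:,2]>.18].mean(0).round(4))
    if n=='side':
        from scipy.optimize import least_squares
        for a,b,r in((.125,.140,.022),(.140,.158,.022)):
            l=p[(p[:,2]>a)&(p[:,2]<b)];print(least_squares(lambda a:np.hypot(l[:,0]-a[0],l[:,1]-a[1])-r,[.532,.024],loss='soft_l1',f_scale=.001).x.round(4),len(l))
        cv2.imwrite('pics/s4c.png',cv2.resize(c['frame'][130:260,230:350,::-1],None,fx=4.5,fy=4.5,interpolation=cv2.INTER_CUBIC))
E
```

```text
t 12.46 p [0.5326 0.0227 0.1285] F [ 0.  -0.7 -0.5] M [ 0.04 -0.03  0.02] op 0.0424
 t 12.71 p [0.5328 0.0227 0.1277] F [-1.1  0.6  2. ] M [0.01 0.08 0.01] op 0.0422
 t 12.96 p [0.5328 0.0227 0.1277] F [-5.5 -1.1 13.3] M [-0.14  1.23 -0.03] op 0.0425
 t 13.21 p [0.5328 0.0227 0.1277] F [-10.   -1.4  22.7] M [-0.18  2.3  -0.04] op 0.0428
pressed t 13.51 p [0.5328 0.0227 0.1277] F [-10.3  -0.8  22.6] M [-0.14  2.27  0.04] op 0.0428
open t 14.12 p [0.5326 0.0227 0.128 ] F [ 0.2 -0.1  0.7] M [-0.01 -0.02  0.03] op 0.0663
up t 14.93 p [0.5321 0.0226 0.2588] F [-0.   0.6  0.1] M [ 0.    0.04 -0.05] op 0.0659
side 259 z [0.1241 0.1597 0.1874 0.1892] apex [0.5296 0.0347 0.1843]
[0.5316 0.0237] 50
[0.5313 0.0236] 66
top hidden
```

View pics/s4c.png

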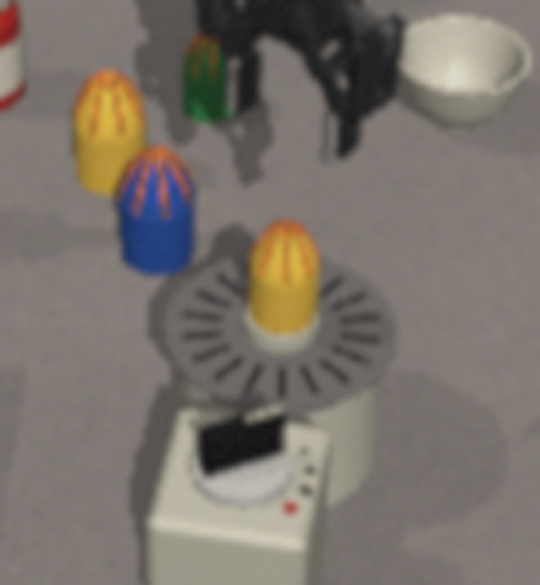

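The cone is seated and upright: hard contact came at the expected height, and its centre matches the spindle within 1 mm. Now the dial.

```bash
cat > dial.py <<'E'
from h import *
D=np.array([.5417,.167]);Y0=121.
def turn(a): robot.movep([*D,.138],q(Y0-np.degrees(a)))
E
python3 - <<'E'
from dial import *
jaws.move_gripper(.045)
robot.movep([*D,.24],q(Y0));s=st('above');print(s['joint_positions'].round(2))
robot.move_l([*D,.19],v=.12);robot.move_l([*D,.138],v=.08);st('down')
jaws.move_gripper(0,100);st('grip')
turn(.1);st('0.1')
E
```

```text
above t 17.41 p [0.5418 0.1668 0.24  ] F [-0.4  0.   0.4] M [0.08 0.02 0.05] op 0.0447
[ 0.25  0.28 -0.75  1.57  0.19  1.36  1.59]
down t 18.77 p [0.5419 0.1672 0.1383] F [ 1.  -0.1 -0.1] M [-0.01 -0.04  0.01] op 0.045
grip t 19.18 p [0.5418 0.1673 0.1387] F [-2.1 -0.4  5.5] M [ 0.02  0.54 -0.2 ] op 0.0103
0.1 t 19.43 p [0.5418 0.1674 0.1387] F [-2.8  0.2  5.8] M [0.01 0.52 0.14] op 0.0106
```

```bash
python3 - <<'E'
from dial import *
for a in np.arange(.2,1.25,.1):
    turn(a);s=monitor.get_state();y=R.from_quat(s['orientation']).as_matrix()[:,1]
    print(round(a,2),'tool turn',round(np.radians(Y0)-np.arctan2(y[1],y[0]),3),end=' ');s=st()
    if abs(s['moment'][2])>1 or np.linalg.norm(s['contact_force'])>30: print('stop');break
turn(1.21);robot.pause(.5);st('hold')
c=cap('side','s5');pickle.dump(c,open('s5.pkl','wb'))
cv2.imwrite('pics/s5c.png',cv2.resize(c['frame'][150:270,240:340,::-1],None,fx=5,fy=5,interpolation=cv2.INTER_CUBIC))
E
```

```text
0.2 tool turn 0.2  t 19.68 p [0.5417 0.1675 0.1387] F [-2.9  0.5  6.2] M [0.05 0.56 0.08] op 0.0107
0.3 tool turn 0.3  t 19.93 p [0.5417 0.1676 0.1387] F [-3.   0.8  6.1] M [ 0.13  0.58 -0.01] op 0.0105
0.4 tool turn 0.4  t 20.18 p [0.5416 0.1678 0.1387] F [-2.   2.3  5.9] M [0.3  0.59 0.09] op 0.0102
0.5 tool turn 0.499  t 20.43 p [0.5417 0.1679 0.1387] F [-2.1  1.3  5.8] M [0.27 0.61 0.11] op 0.0103
0.6 tool turn 0.598  t 20.68 p [0.5416 0.168  0.1387] F [-2.5  1.8  6.6] M [0.37 0.57 0.05] op 0.0106
0.7 tool turn 0.698  t 20.93 p [0.5416 0.1681 0.1387] F [-2.6  2.4  5.9] M [0.5  0.58 0.05] op 0.0102
0.8 tool turn 0.796  t 21.18 p [0.5417 0.1682 0.1387] F [-2.1  3.5  5.6] M [0.73 0.62 0.12] op 0.0104
0.9 tool turn 0.896  t 21.43 p [0.5417 0.1683 0.1387] F [-1.8  2.8  5.1] M [0.77 0.54 0.17] op 0.0103
1.0 tool turn 0.994  t 21.68 p [0.5417 0.1685 0.1387] F [-2.   4.8  6.3] M [0.9  0.5  0.07] op 0.0104
1.1 tool turn 1.094  t 21.93 p [0.5418 0.1685 0.1387] F [-2.1  4.9  4.5] M [1.13 0.35 0.08] op 0.0106
1.2 tool turn 1.194  t 22.18 p [0.5419 0.1687 0.1387] F [-2.   5.1  5.8] M [1.15 0.28 0.06] op 0.0103
hold t 22.93 p [0.5419 0.1686 0.1387] F [-1.3  5.7  5. ] M [1.18 0.3  0.12] op 0.0105
```

View pics/s5c.png

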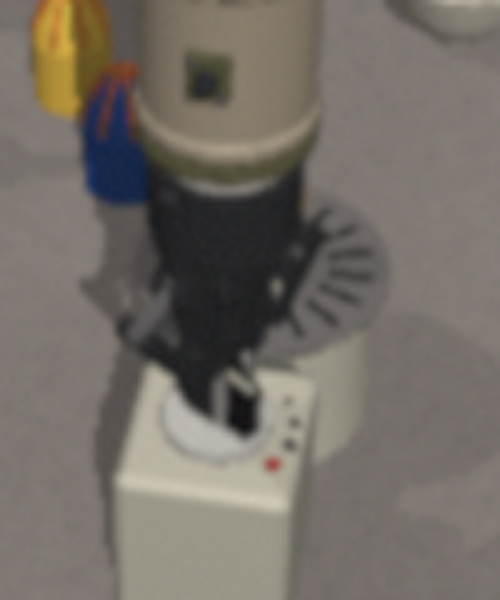

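The bar now points at the red dot (bar end at crop 245,430, dot at 273,463), and the measured 0.12 N m is the stated hold torque for the third click. Last, I check the cone and the bystanders from above.

```bash
python3 - <<'E'
from dial import *
robot.pause(.5)
c=cap('top','t5');c0=pickle.load(open('top0.pkl','rb'));st()
W=pts(c);x,y,z=W[...,0],W[...,1],W[...,2]
m=(yellow(c)>0)&(np.hypot(x-.532,y-.023)<.04);p=W[m]
print('cone',m.sum(),p.mean(0).round(4) if len(p) else None,np.percentile(p[:,2],98).round(4) if len(p) else None)
for n,sl in(('bowl',np.s_[240:292,412:466]),('coland',np.s_[160:246,55:162])):
    print(n,np.abs(c['frame'][sl].astype(int)-c0['frame'][sl]).mean().round(2))
cv2.imwrite('pics/t5c.png',cv2.resize(c['frame'][150:290,180:360,::-1],None,fx=4,fy=4,interpolation=cv2.INTER_CUBIC))
E
```

```text
t 23.52 p [0.5419 0.1686 0.1387] F [-1.2  5.1  5.5] M [1.17 0.28 0.09] op 0.0104
cone 198 [0.531  0.0232 0.178 ] 0.1917
bowl 1.58
coland 2.23
```

View pics/t5c.png

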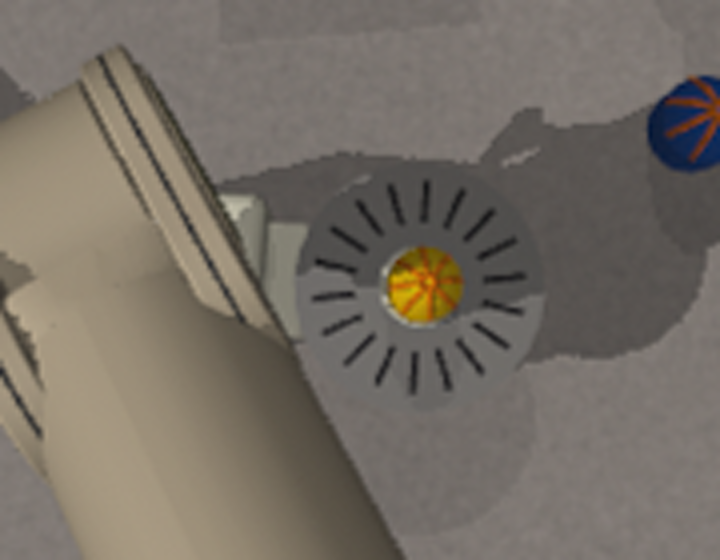

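The cone (crop 425,285) is centred on the hub. Its top is at 0.192 m, which puts its foot at 0.120 m. The bowl and colander haven't moved.

```bash
python3 -c "
from h import *
job_done();st('end')"
```

```text
the job is handed in; nothing more can be done
the job is handed in; nothing more can be done
```

I pressed the small yellow cone fully down onto the spindle, then turned the dial clockwise to the third click and handed the job in at about 23.5 s with the gripper still holding it. I got no verdict back.

- **Cone:** It met the hub firmly, with 22 N of push, at the height expected for a full seat. Its foot came out at about 0.120 m and its centre was within about 1 mm of the spindle. I judged it upright from the pictures.
- **Dial:** The gripper had turned about 1.2 rad, the bar pointed at the red dot, and the torque was about 0.1 N m. I inferred the dial angle from the gripper, because the fingers hid too much of the bar to measure it directly.
- **Rice bowl and colander:** They look unchanged in the top view.
- **Disagreements:** The two cameras differed by about 6 mm in y on my first estimates, so I squeezed the cone from two directions to find its true position. My estimate of the dial's axis seems slightly off, since a sideways force of about 5 N remained while holding.

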